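Set up the bobbin draining rack

ROBOT

A 6-joint arm with a two-finger parallel gripper is mounted at the origin on the work surface. World frame = base frame: x ahead of the robot, y to its left, z up, the work surface at z = 0. Lengths are in mm, angles in rad, forces in N, time in s.
With the tool pointing down it reaches from about 350 to 975 mm from the base axis. Payload 7.1 kg.
Tool frame: the origin (TCP) lies on the front face of the gripper's body, between the roots of the fingers; the fingertips stand 80 mm ahead of it and the grasp point (between the pads) lies 61 mm ahead of it (env.tips_ahead is the distance from the TCP to the fingertips, in mm); z points along the fingers, y is the line along which they close (so a half turn about z gives the same grasp; the last joint's range is limited). The gripper opens to 88 mm and grips with 3 to 60 N. Pads are 20 mm wide; open, the fingers measure 115 mm over their backs; the gripper's body (75 mm by 178 mm) begins 61 mm behind the grasp point.
Start: joints at [1.292, 0.423, 1.63, -0, 1.089, -0.019], TCP at [160.523, 604.018, 302.675] pointing down, gripper open.
Joint ranges: [-3, 3], [-0.9, 2.11], [0.09, 2.58], [-1.31, 4.45], [0.11, 2.69], [-2.54, 2.54]. Speed limits (rad/s): [2.39, 2.39, 3.01, 3.14, 3.14, 3.14].

INTERFACE

Orientations are given as a unit quaternion [x, y, z, w].
In Python, from station import env, set_gripper, viewer, workorder gives the robot as it stands. Calls block until the motion is done:
- env.reach(position, orientation): joint-space move of the TCP to a pose.
- env.move_l(position, rot=None, rate=150, f_stop=None): straight line of the TCP; rot=None keeps the orientation; rate is the mean speed in mm/s. With f_stop (N) it stops when the force on the tool has changed by that much, and returns True; else False.
- env.move_joints(angles): joint-space move.
- set_gripper(opening): finger opening in mm; the grip force is fixed at half the most; returns when the fingers have stopped.
- env.hold(seconds).
- env.ik(position, orientation): joint angles nearest the present ones, or None.
- env.read_state(): the state.
- viewer.camera(name): name is "scene" or "top"; returns the picture (420x560x3 uint8, blue, green, red); there is no depth.
- viewer.camera_params(name): a dict with "fx", "fy", "cx", "cy" (pixels), "dist" ([k1, k2, p1, p2, k3] as OpenCV has them; the pictures are not rectified), "pose" (4x4, takes a point from camera to world coordinates). Camera axes: x right, y up, looking along -z (the intrinsics and any distortion apply to the point x, -y, -z); pixel columns grow to the right and rows downward; lengths in mm; the calibration is good to about 2 mm. A picture is of the moment at which its call begins. camera_params takes no time and is no camera call.
A pose or a line that the arm cannot do raises env.IKError and nothing moves.
- workorder.sign_off(): hands the job in; it is judged then, once.
The state is a dict: "time_s": time; "qpos": joint angles; "dq": joint speeds; "tau": joint torques, N m; "tool_pos": TCP position; "orientation": TCP orientation; "force": force on the tool from outside, world axes, zero at the start; "wrist_torque": the same for the moment, N m; "width": finger opening in mm; "grip_force": force on a finger pad.
Only numpy, scipy, OpenCV 4.12 (cv2) and the standard library are available. Lean on these libraries where they do the work, as an engineer would, in place of code of your own. Each camera call takes 0.05 s, during which the arm holds its last target. There are 200 camera calls.

TASK

I am about to move the damp bobbins from the little drying cabinet to the draining rack beside it. First swing the cabinet's door well open, 60 degrees or more, and leave it open; then flip the rack's leg from its stowed place right down over centre onto its stop; then take hold of the rack's frame, best by its top bar, and pull it upright until the leg stands on the tray. Finish while still holding it there, since it tips back if let go, and leave the other things on the bench where they are.

Things in the scene. Friction and masses are not known exactly. Their poses are not given: they have to be found in the camera images.
- door_handle (a point): Grip point of the drying cabinet's door handle: an upright round bar, 11 mm thick, 118 mm tall, its middle line 35 mm clear of the door's face. The point is on that line, 32 mm below the bar's top and 35 mm below the door's top (cabinet top: z = 0.260), 36 mm above the stand-offs. Axes turn with the door: z up, y along the door to its hinge, -x out of its front. The bar turns freely in a grip.
- door_hinge (a point): A point on the upright hinge line of the door, level with the handle's grip point, at the front left (+y) edge of the white cabinet (240 deep, 250 wide, 260 mm high). The handle's point is 220 mm along the door from it and 53 mm in front of it. Axes as the handle's.
- dryer_door (a joint): Door angle, rad: 0 shut, grows as the door swings out towards the robot and to its left (seen from above it turns clockwise about the hinge), stop at 1.9. It starts shut or slightly ajar and stays where it is left (light friction, about 0.08 N m).
- rack: The draining rack: a fixed steel drip tray, 260 (x) x 270 (y) mm, floor 3 mm thick, rim 12 mm high, origin under its centre; x away from the robot, y along the axle, z up. A steel-tube frame in it, 200 mm wide, 12 mm tube, tips about the axle. On its far (+x) side four 8 mm pegs stick out 90 mm at y = +-55 mm, two from the top bar, two at mid-height; the lower two carry bobbins.
- axle (a point): Middle of the frame's axle, 24 mm above the bench, above the tray's centre. Axes lie with the frame: z up the frame to the top bar, y along the axle.
- top_bar (a point): Middle of the frame's top bar: round, 14 mm thick, 172 mm long along y, 230 mm up the frame from the axle; about 242 mm above the bench while parked, 254 mm when upright. The nearest pegs leave it at y = +-55 mm, so its middle can be gripped from above by fingers closing across it. Axes as the axle's.
- rack_frame (a joint): Frame angle, rad: 0 parked, leaning 0.32 rad (18 degrees) away from the robot on its stop; grows as it is pulled towards the robot; 0.32 is upright, where the leg, if down, meets the tray floor and bears the frame from that side (it goes no further). The frame, about 0.9 kg, falls back to 0 when let go at any angle up to upright; 2 to 3 N at the top bar lifts it.
- leg_pivot (a point): Pivot of the kickstand leg, in the middle of the frame's side that faces the robot, 120 mm up the frame from the axle and 22 mm in front of it. Its axis is parallel to the axle.
- leg_foot (a point): Centre of the leg's rubber foot, a cylinder 22 mm thick, 32 mm long along y over its 10 mm flat end buttons, on a 10 mm rod, 150 mm from the pivot. Stowed it is above the top bar and 22 mm in front of it, about 287 mm above the bench. Shut fingers over the bar can push it over from behind, or a grip along y lets it turn. Axes: z from pivot to foot, y along the axle.
- rack_leg (a joint): Leg angle, rad: 0 stowed (pointing up along the frame), grows as the foot swings towards the robot and down; 2.62 is its stop, fully down. A spring holds it at either end: with the frame parked, below about 0.9 the leg goes back up, beyond that it snaps down by itself; 1 to 2 N at the foot turns it. With the frame parked the leg is level at 1.89; fully down its foot is 45 mm above the bench.
- beaker: Bystander: open plastic beaker, 84 mm wide, 110 mm tall. Origin at the centre of its underside.
- tub_a: Bystander: white tub with a blue cap, 68 mm wide, 130 mm tall. Origin under its centre.
- tub_b: Bystander: a like white tub with a blue cap, 68 mm wide, 130 mm tall. Origin under its centre.
- amber: Bystander: brown bottle, 52 mm wide, 120 mm tall, between the rack and the cabinet. Origin under its centre.
- tube_rack: Bystander: wooden test-tube rack with three tubes, 50 x 200 (along its y) x 128 mm tall. Origin under its centre.
- cork_ring: Bystander: cork ring, 84 mm across, 16 mm thick. Origin under its centre.
- bobbin: Bystander: bobbin of rust-brown yarn standing on end, 52 mm across, 76 mm tall. Origin under its centre.
- spatula: Bystander: spatula lying flat, 190 mm long. Origin under its middle.

How it is judged (in metres and radians):
On the way, in this order (a step that is already met when the one before it is completed fails the run):
1. the cabinet's door has been swung open by 60 degrees or more (value of joint dryer_door above 1.04 rad), for 0.2 s.
2. the rack's leg is flipped right down onto its stop (value of joint rack_leg above 2.5 rad), for 0.2 s.
3. the frame is held upright with the leg standing on the tray (value of joint rack_frame between 0.27 and 0.37 rad and contact force between rack_leg and rack above 0.5 N and contact force between the fingers and rack_frame above 1 N), for 0.2 s.
At the end, for the whole second after the job is handed in: The program has ended and for a second the fingers still press on the rack's frame (over 1 N), which stays still and upright within 3 degrees with its leg fully down (within 0.12 rad of its stop) and standing on the tray (over 0.5 N); the cabinet's door is still open by 60 degrees or more (all of step 3 and value of joint dryer_door above 1.04 rad and value of joint rack_leg above 2.5 rad and velocity of joint rack_frame between -0.1 and 0.1 rad/s); the arm keeps its last pose, push and grip.
It fails at once if a bystander was shifted by more than 30 mm or tipped over (distance of any of beaker, tub_a, tub_b, amber, tube_rack, cork_ring, bobbin, spatula from where it was at the start of the episode above 0.03 m or angle between any of beaker, tub_a, tub_b, amber, tube_rack, cork_ring, bobbin, spatula's own z axis and vertical above 0.35 rad).
It also fails if it takes over 66 s, if anything falls off the work surface, if the arm or the gripper's body presses on something with over 40 N, if the wrist force passes 120 N, or if a joint passes its speed limit or range.

## Working session

There is one attempt and no reset: what is moved stays moved. The work goes in short steps, each a Python script; the robot and the scene stay as the last script left them, time stands still between calls to the robot, and variables do not carry over. Pictures are saved under pics/ and viewed, at most 10 in all, crops included, and the job is handed in when it is done.

```bash
mkdir -p pics; ls; python3 - <<'E'
from station import env, viewer
import cv2, numpy as np
np.set_printoptions(precision=4,suppress=True)
for n in ("scene","top"):
    cv2.imwrite(f"pics/{n}0.png",viewer.camera(n)); p=viewer.camera_params(n); print(n,p)
s=env.read_state(); print(s)
E
```

```text
pics
scene {'fx': 498.06924514034205, 'fy': 498.06924514034205, 'cx': 283.5571884005196, 'cy': 206.39867075515076, 'dist': array([-0.1726,  0.    ,  0.    ,  0.    ,  0.    ]), 'pose': array([[  -0.0096,   -0.8262,    0.5634, 1379.5004],
       [   0.9999,    0.    ,    0.017 ,   48.555 ],
       [  -0.014 ,    0.5634,    0.826 , 1506.0536],
       [   0.    ,    0.    ,    0.    ,    1.    ]])}
top {'fx': 491.25752160500673, 'fy': 491.25752160500673, 'cx': 274.3659267557276, 'cy': 203.99070578858846, 'dist': array([0.0332, 0.    , 0.    , 0.    , 0.    ]), 'pose': array([[   0.0272,    0.9802,   -0.1962,  229.3206],
       [  -0.9996,    0.029 ,    0.0059,   28.5216],
       [   0.0115,    0.1959,    0.9806, 1499.1713],
       [   0.    ,    0.    ,    0.    ,    1.    ]])}
{'time_s': 0.1, 'qpos': array([ 1.292 ,  0.4238,  1.6306, -0.    ,  1.0886, -0.019 ]), 'dq': array([ 0.0004, -0.003 , -0.0021,  0.0006, -0.0011,  0.0014]), 'tau': array([  0.0003, -54.5613, -27.4324,   0.0645,   0.0188,  -0.    ]), 'tool_pos': array([160.4203, 603.6529, 301.9558]), 'orientation': array([ 0.1295,  0.9916, -0.0007, -0.0001]), 'force': array([-0.4883, -0.538 , -0.7037]), 'wrist_torque': array([-0.0046, -0.0348, -0.0263]), 'grip_force': 0.0, 'width': 87.75327180776699}
```

View pics/scene0.png

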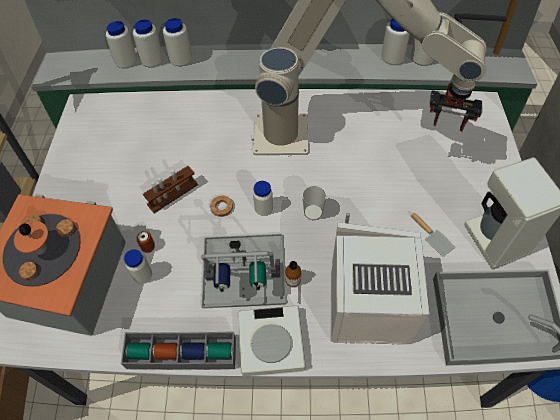

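View pics/top0.png

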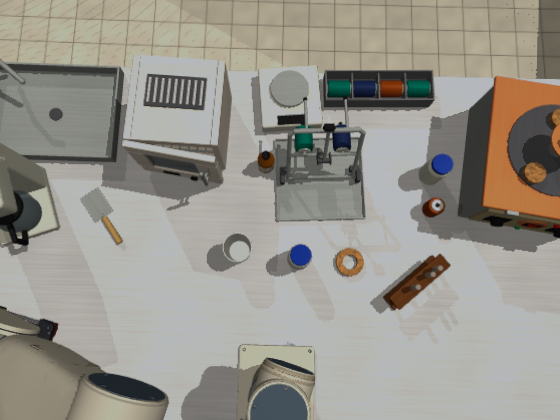

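The scene view shows the cabinet around (378,285), its door front at the upper edge near (375,232), and the rack near (243,270). In the top view the cabinet is near (178,120) with its handle near (183,195), and the rack tray spans (275-365, 140-220), with the leg foot probably the dark block at (329,128). I'll zoom in on both.

```bash
python3 - <<'E'
import cv2, numpy as np
t=cv2.imread("pics/top0.png"); s=cv2.imread("pics/scene0.png")
a=cv2.resize(t[50:220,115:375],None,fx=3,fy=3,interpolation=cv2.INTER_CUBIC)
b=cv2.resize(s[200:345,195:435],None,fx=3.3,fy=3.3,interpolation=cv2.INTER_CUBIC)
cv2.imwrite("pics/zt.png",a); cv2.imwrite("pics/zs.png",b)
E
```

```text
(no output)
```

View pics/zt.png

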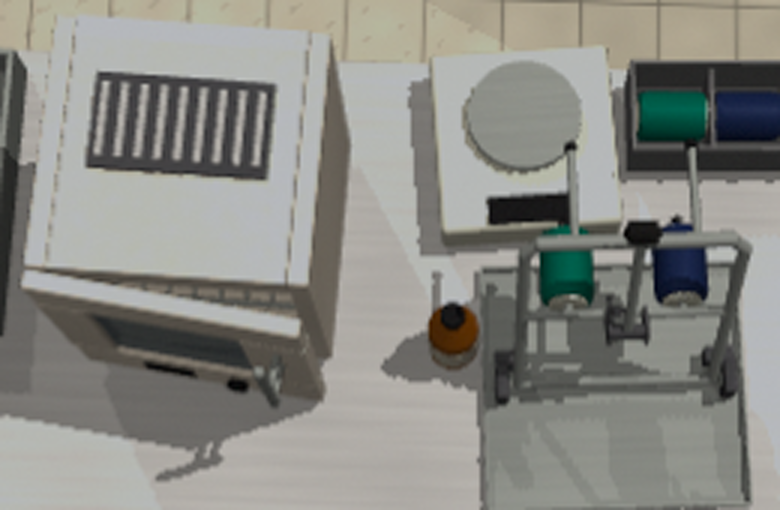

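View pics/zs.png

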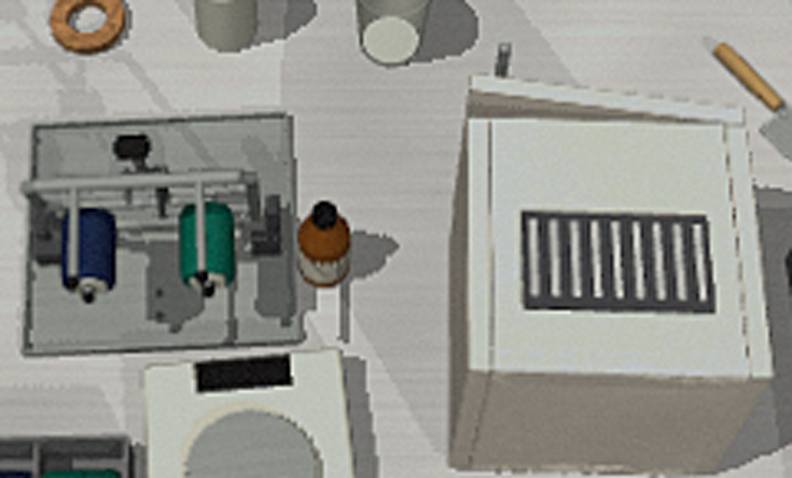

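The top crop shows the door ajar by roughly 8 degrees. The handle bar is near (265,380), the top bar runs (525,243)-(745,238) and the foot is at (643,232). In the scene crop the handle top is at (504,45), the foot at (132,147) and the top bar runs (28,187)-(252,178). Next I'll cast rays.

```bash
cat > h.py <<'E'
import numpy as np, cv2
from station import env, viewer, set_gripper
from scipy.spatial.transform import Rotation as R
np.set_printoptions(precision=3,suppress=True)
def ray(n,px):
    p=viewer.camera_params(n); K=np.array([[p['fx'],0,p['cx']],[0,p['fy'],p['cy']],[0,0,1]])
    u,v=cv2.undistortPoints(np.array([[px]],float),K,p['dist'])[0,0]
    return p['pose'][:3,3], p['pose'][:3,:3]@[u,-v,-1]
def plane(n,px,z):
    o,d=ray(n,px); return o+d*(z-o[2])/d[2]
def tri(a,b):
    (o1,d1),(o2,d2)=ray('top',a),ray('scene',b)
    s=np.linalg.lstsq(np.c_[d1,-d2],o2-o1,rcond=None)[0]
    p,q=o1+s[0]*d1,o2+s[1]*d2
    return (p+q)/2,np.linalg.norm(p-q)
def quat(z,y):  # tool z dir, closing dir y
    z=np.array(z,float);z/=np.linalg.norm(z);y=np.array(y,float);y-=z*(y@z);y/=np.linalg.norm(y)
    return R.from_matrix(np.c_[np.cross(y,z),y,z]).as_quat()
E
python3 - <<'E'
from h import *
T=lambda x,y:(x/3+115-1/3,y/3+50-1/3); S=lambda x,y:(x/3.3+195-.35,y/3.3+200-.35)
for n,z,pt,ps in [('trayRN',12,(748,503),(35,127)),('trayLN',12,(482,508),(292,115)),('trayRF',12,(742,262),(25,353)),('trayLF',12,(482,268),(300,342)),
 ('barL',242,(525,243),(252,178)),('barR',242,(745,238),(28,187)),('foot',287,(643,232),(132,147)),
 ('cabLF',260,(25,270),(743,125)),('cabRF',260,(305,285),(470,120)),('cabLB',260,(60,15),(770,376)),('cabRB',260,(330,38),(470,372)),
 ('doorfree',260,(300,335),(470,80)),('doorhinge',260,(22,288),(745,110)),('handle',257,(262,365),(504,45))]:
    print(n,plane('top',T(*pt),z)[:2],plane('scene',S(*ps),z)[:2],*tri(T(*pt),S(*ps)))
E
```

```text
trayRN [ 493.147 -257.001] [ 495.231 -255.394] [ 493.581 -256.724    9.341] 1.5474956058170888
trayLN [479.954  15.3  ] [479.555  17.54 ] [479.854  16.427  12.48 ] 2.2456436097123658
trayRF [ 751.863 -252.692] [ 752.964 -241.498] [ 751.967 -247.372   10.57 ] 10.987049542522719
trayLF [736.875  22.204] [738.728  27.951] [737.683  25.055   9.505] 5.722506035938145
barL [683.007 -14.715] [682.581 -12.094] [682.812 -13.387 242.434] 2.624577846877702
barR [ 693.695 -212.03 ] [ 692.658 -209.01 ] [ 693.145 -210.295  243.147] 2.9765223112682264
foot [ 679.894 -115.122] [ 677.523 -113.608] [ 678.918 -114.051  289.497] 1.5387731140734504
cabLF [637.405 422.451] [640.135 423.423] [638.432 423.87  256.987] 0.8796777823049933
cabRF [631.732 177.935] [634.105 179.878] [632.608 179.205 257.364] 1.890883538442525
cabLB [878.942 411.126] [878.021 414.097] [878.611 412.314 260.999] 2.860060454760111
cabRB [865.622 166.742] [871.402 168.817] [868.891 168.436 253.703] 1.9704393947872076
doorfree [586.187 180.024] [592.345 181.946] [588.151 181.762 253.232] 1.8073584572560373
doorhinge [620.939 423.648] [624.572 427.446] [622.397 426.849 255.832] 3.5681614323837776
handle [559.008 211.947] [552.736 215.256] [557.293 212.675 263.606] 3.3700267758273825
```

The positions agree with the given sizes: the hinge-to-handle distance measures 225.6 mm against 226.3, and the foot and bar offsets from the axle match. The door is at about 0.10 rad. I'll take the handle from above and swing it.

```bash
cat >> h.py <<'E'
H=np.array([638.5,423.5]); CY=-0.035
def door(th,z):
    f=0.2364-CY+th; a=CY-th
    return [*(H-226.3*np.array([np.sin(f),np.cos(f)])),z], quat([0,0,-1],[-np.sin(a),np.cos(a),0])
E
python3 - <<'E'
from h import *
for t in (.1,.5,1.,1.35): print(t,door(t,286)[0],env.ik(*door(t,286)))
p,q=door(.1,350); env.reach(p,q)
cv2.imwrite("pics/d1.png",cv2.resize(viewer.camera('top')[100:260,110:280],None,fx=3,fy=3))
print(env.move_l(door(.1,286)[0],rate=80,f_stop=8)); set_gripper(0)
s=env.read_state(); print(s['width'],s['grip_force'],s['force'],s['tool_pos'],s['time_s'])
E
```

```text
0.1 [np.float64(556.3711280900727), np.float64(212.62909541901527), 286] [ 0.345  0.4    1.71  -0.     1.032 -1.091]
0.5 [np.float64(480.73730149925404), np.float64(261.2575241751941), 286] [ 0.476  0.331  1.817 -0.     0.994 -0.56 ]
1.0 [np.float64(422.2670205221899), np.float64(356.75429911860255), 286] [ 0.68   0.339  1.805 -0.     0.998  0.144]
1.35 [np.float64(412.48968497154937), np.float64(434.94672445464266), 286] [ 0.792  0.405  1.702 -0.     1.035  0.606]
False
10.634760616359396 30.00294953584671 [ 2.586  5.266 -2.994] [556.864 213.549 286.014] 4.275
```

```bash
python3 - <<'E'
from h import *
for t in np.arange(.25,1.41,.15):
    env.move_l(*door(t,286),rate=120); s=env.read_state(); print(round(t,2),s['force'],s['width'])
env.hold(.3); set_gripper(32); env.move_l([*s['tool_pos'][:2],380],rate=150)
s=env.read_state(); print(s['time_s'])
im=np.hstack([viewer.camera('top')[60:280,110:390],viewer.camera('scene')[130:350,190:470]])
cv2.imwrite("pics/d2.png",cv2.resize(im,(784,308)))
E
```

```text
0.25 [ 3.132  6.141 -4.368] 11.011259535668579
0.4 [ 5.622  7.507 -6.392] 10.148813737712759
0.55 [ 6.54   6.463 -8.067] 10.513817784631467
0.7 [ 8.757  5.101 -8.224] 10.735738530806003
0.85 [ 9.021  4.455 -8.07 ] 10.36227728089414
1.0 [12.163  4.005 -9.468] 10.601102565718136
1.15 [12.28   2.258 -6.597] 10.792799188695778
1.3 [13.036  0.274 -5.715] 10.734840650082692
9.3667
```

View pics/d2.png

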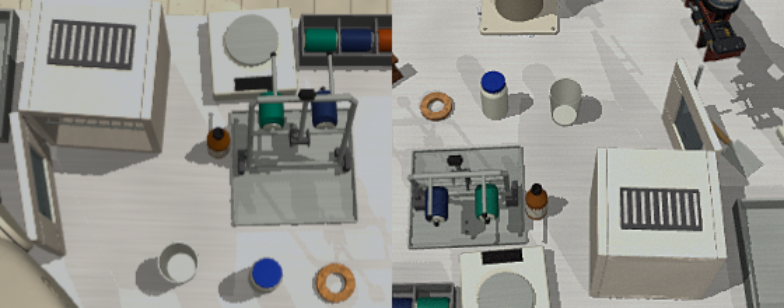

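The door stands at about 75 degrees and is free of the gripper: in the left half its edge runs (15,125)-(45,245). The rack and the bystanders are untouched. Next I'll flip the leg by pushing from behind with shut fingers.

```bash
cat >> h.py <<'E'
A=np.array([615.6,-115.3]); W=0.045
RX=np.array([np.cos(W),np.sin(W)]); RY=np.array([-RX[1],RX[0]]); QR=quat([0,0,-1],[*RY,0])
def rk(x,z): return [*(A+x*RX),z]   # x along rack from axle, TCP z
E
python3 - <<'E'
from h import *
s=env.read_state(); env.move_l([*s['tool_pos'][:2],430]); set_gripper(0)
for q in (QR,quat([0,0,-1],[*-RY,0])): print(env.ik(rk(105,342),q),env.ik(rk(-85,342),q))
q=min((QR,quat([0,0,-1],[*-RY,0])),key=lambda q:np.abs(env.ik(rk(105,342),q)[5]))
env.reach(rk(105,430),q)
print(env.move_l(rk(105,343),rate=120,f_stop=10))
print(env.move_l(rk(-85,343),rate=120,f_stop=12)); s=env.read_state(); print(s['tool_pos'],s['force'],s['time_s'])
env.move_l([*s['tool_pos'][:2],420]); env.hold(.3)
im=np.hstack([viewer.camera('top')[60:280,110:390],viewer.camera('scene')[130:350,190:470]])
cv2.imwrite("pics/d3.png",cv2.resize(im,(784,308)))
E
```

```text
[-0.169  0.543  1.34  -0.     1.259 -1.784] [-0.243  0.259  1.773 -0.     1.11  -1.858]
[-0.169  0.543  1.34  -0.     1.259  1.357] [-0.243  0.259  1.773 -0.     1.11   1.283]
False
False
[ 531.162 -119.125  342.949] [0.462 0.212 0.225] 15.4
```

View pics/d3.png

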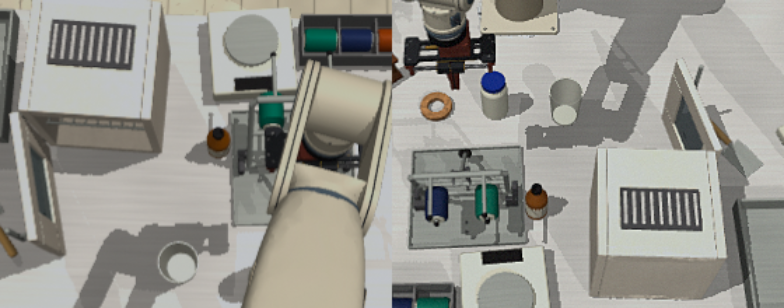

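The foot now shows at (465,155) in the right half. I'll check that against the fully-down position, x = 520 and z = 45.

```bash
python3 - <<'E'
from h import *
print(plane('scene',(242,240.7),45), rk(-95,45))
cv2.imwrite("pics/d4.png",cv2.resize(viewer.camera('scene')[215:315,195:300],None,fx=5,fy=5,interpolation=cv2.INTER_CUBIC))
E
```

```text
[ 524.351 -121.534   45.   ] [np.float64(520.696171269455), np.float64(-119.57355733357772), 45]
```

View pics/d4.png

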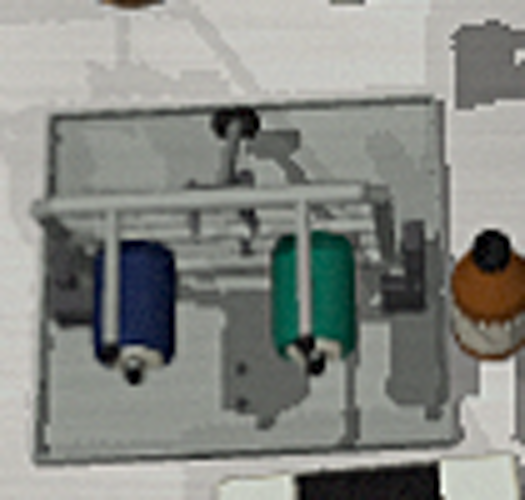

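The leg is fully down: the foot is at crop (235,122), which casts to (524,-121) against (521,-120) expected. Next I'll grip the top bar and pull it upright.

```bash
python3 - <<'E'
from h import *
set_gripper(88)
qs=[quat([0,0,-1],[*s*RX,0]) for s in (1,-1)]
q=min(qs,key=lambda q:abs(env.ik(rk(72,303),q)[5]))
env.reach(rk(72,420),q)
print(env.move_l(rk(72,304),rate=100,f_stop=8)); set_gripper(0); s=env.read_state(); print(s['width'],s['grip_force'],s['force'],s['tool_pos'])
o=rk(72.4,303)
for a in np.arange(.26,-.01,-.065):
    env.move_l(rk(230*np.sin(a),24+61+230*np.cos(a)),rate=60); s=env.read_state(); print(round(a,3),s['force'],s['tool_pos'],s['width'])
r=env.move_l(rk(-14,315),rate=15,f_stop=12); env.hold(.5); s=env.read_state()
print(r,s['force'],s['tool_pos'],s['width'],s['time_s'])
im=np.hstack([viewer.camera('top')[60:280,110:390],viewer.camera('scene')[130:350,190:470]])
cv2.imwrite("pics/d5.png",cv2.resize(im,(784,308)))
E
```

```text
Traceback (most recent call last):
TypeError: 'NoneType' object is not subscriptable
```

```bash
python3 - <<'E'
from h import *
qs=[quat([0,0,-1],[*s*RX,0]) for s in (1,-1)]
q=[q for q in qs if env.ik(rk(72,303),q) is not None][0]; print(env.ik(rk(72,303),q))
env.reach(rk(72,420),q)
print(env.move_l(rk(72,304),rate=100,f_stop=8)); set_gripper(0); s=env.read_state(); print(s['width'],s['grip_force'],s['force'],s['tool_pos'])
for a in np.arange(.26,-.01,-.065):
    env.move_l(rk(230*np.sin(a),24+61+230*np.cos(a)),rate=60); s=env.read_state(); print(round(a,3),s['force'],s['tool_pos'],s['width'])
r=env.move_l(rk(-14,315),rate=15,f_stop=12); env.hold(.5); s=env.read_state()
print(r,s['force'],s['tool_pos'],s['width'],s['time_s'])
im=np.hstack([viewer.camera('top')[60:280,110:390],viewer.camera('scene')[130:350,190:470]])
cv2.imwrite("pics/d5.png",cv2.resize(im,(784,308)))
E
```

```text
[-0.179  0.528  1.457 -0.     1.157 -0.224]
False
13.17614669974827 29.997621774673462 [ 2.844 -0.099 -1.522] [ 687.801 -112.044  303.974]
0.26 [2.932 0.387 0.832] [ 674.856 -112.745  307.955] 13.626777158981508
0.195 [ 3.573 -0.871  6.801] [ 660.629 -113.439  311.543] 12.878409330551655
0.13 [ 2.828 -1.753  5.673] [ 645.691 -114.259  313.603] 13.376289905037877
0.065 [ 2.842 -3.06   4.668] [ 630.382 -115.053  314.655] 13.1892993969434
0.0 [ 2.718 -4.832  2.992] [ 615.556 -115.774  314.793] 13.437550279377062
True [ 5.452  0.777 -2.421] [ 614.71  -115.844  314.838] 13.382709999729183 24.6
```

View pics/d5.png

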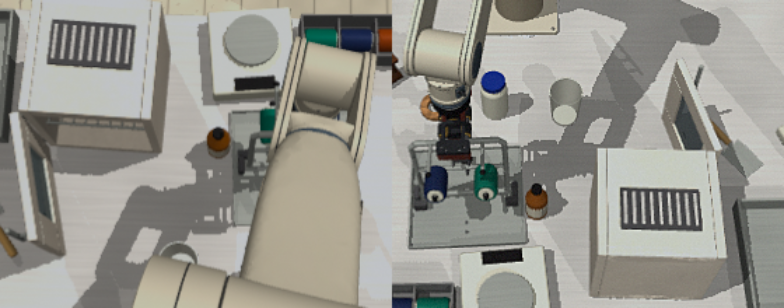

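The frame looks upright and is held, and the door is still open. The force on the leg is unclear, so I'll pull on a little and watch the reaction.

```bash
python3 - <<'E'
from h import *
x0=env.read_state()['tool_pos']
for d in (2,4,6):
    r=env.move_l([*(x0[:2]-d*RX),x0[2]],rate=10,f_stop=20); env.hold(.4); s=env.read_state()
    print(d,r,s['force'],s['tool_pos']-x0,s['width'],s['time_s'])
    if s['force'][0]>14: break
E
```

```text
2 False [ 8.69  -0.631 -2.449] [-0.741  0.06   0.02 ] 13.299137644572255 25.4917
4 False [15.649 -0.053 -5.87 ] [-1.565  0.048  0.027] 13.594364981612532 26.2417
```

The pull force rises stiffly from 5 to 16 N over 1.6 mm of travel, so the leg is bearing on the tray. I'm handing it in.

```bash
python3 - <<'E'
from h import *
from station import workorder
env.hold(.5); print(env.read_state()['force']); print(workorder.sign_off())
E
```

```text
[14.298 -0.255 -4.646]
the job is handed in; nothing more can be done
None
```

The job is handed in, though the sign-off gave no verdict: the door is open about 75 degrees, the leg is down on its stop, and the arm is holding the frame upright by its top bar with the leg bearing on the tray.

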